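Step a height probe across three rest buttons to the high one

ROBOT

A 6-joint arm with a two-finger parallel gripper is mounted at the origin on a cart in front of the work surface, level with it; the furniture and walls round the work are solid. World frame = base frame: x ahead of the robot, y to its left, z up, the work surface at z = 0. Lengths are in m, angles in degrees, forces in N, time in s.
With the tool pointing down it reaches from about 0.35 to 0.875 m from the base axis. Payload 4.2 kg.
Tool frame: the origin (TCP) lies at the very end of the fingers, on their centre line; the grasp point (between the pads) lies 19 mm behind it; z points along the fingers, y is the line along which they close (so a half turn about z gives the same grasp; the last joint's range is limited). The gripper opens to 87 mm and grips with 3 to 60 N. Pads are 19 mm wide; open, the fingers measure 117 mm over their backs; the gripper's body (75 mm by 190 mm) begins 51 mm behind the grasp point.
Start: joints at [-57.261, 22.042, 0.453, 0, -68.411, -14.817], TCP at [0.192, -0.595, 0.223] pointing down, gripper open.
Joint ranges: [-179.83, 179.83], [-69.29, 118.12], [-61.27, 80.66], [-181.25, 117.63], [-171.15, -9.14], [-177.46, 177.46]. Speed limits (degrees/s): [159.86, 159.86, 180, 180, 180, 180].

INTERFACE

Orientations are given as a 3x3 rotation matrix whose columns are the frame's x, y, z axes.
In Python, from station import sense, cams, r gives the robot as it stands. The module is installed in compiled form; this text tells all that it offers.
- The arm moves only by the tool step_arm, never from a script. Its argument "targets" is text: rows parted by semicolons, each of 4 numbers parted by spaces: the shift along the tool's x, y, z in cm, then the turn about the tool's z in degrees. In form: x y z turn; .... A call has 1 to 12 rows; each row shifts and turns the commanded pose from where the row before left it, along the tool's axes as they then stand; what a row does not reach is not made up. A row lasts 1/12 s, in which the tool goes at most 41.7 mm and 7.16 degrees, less where a joint would pass 70% of its speed; a pose out of reach is approached as far as the arm can. A call with a gripper value outside its range is refused whole. "claw" is the finger opening in cm, from 0 to 8.7, set as the call begins (left out, the last holds). The fingers move at their own pace and stop on an object; the grip force is fixed at half the most. Time passes only in rows, so rows that do not move let the fingers close. It gives the time, the measured TCP pose, the force, the opening and the grip force at its end, in the units of the state.
- sense(): the state, without advancing time (a new reading comes with each control period).
- cams.capture(name): name is "scene" or "top"; returns a dict with "frame" (400x640x3 uint8, blue, green, red), "vertical_fov" (degrees; the focal length in pixels is half the picture's height over the tangent of half this angle, whatever the lens; pixels are square), "cx", "cy" (the principal point, pixels), "eye" and "rotation" of the camera in the world. Camera axes: x right, y down, z forward; pixel columns grow to the right and rows downward; lengths in m; the calibration is good to about 2 mm. A picture is of the moment at which its call begins. There is no depth.
- r.finish_job(): hands the job in; it is judged then, once.
The state is a dict: "time_s": time; "joints": joint angles; "joint_velocities": joint speeds; "effort": joint torques, N m; "tcp_pos": TCP position; "ee_rot": TCP orientation; "wrist_force": force on the tool from outside, world axes, zero at the start; "moment": the same for the moment, N m; "gripper_width": opening from 0.0 (shut) to 1.0 (fully open); "gripper_force": force on a finger pad.
Only numpy, scipy, OpenCV 4.12 (cv2) and the standard library are available. Lean on these libraries where they do the work, as an engineer would, in place of code of your own. Each camera call takes 0.05 s, during which the arm holds its last target. There are 200 camera calls.

TASK

Pick up the hand-held height probe that stands on the bench and touch off the three round steel rest buttons of the fixture plate with it, from the lowest to the highest: stand its foot for a moment on the centre of the lowest button, then on the one of middle height, then leave it standing upright and released on the highest. Keep the probe upright all the time.

Things in the scene. Friction and masses are not known exactly. Their poses are not given: they have to be found in the camera images.
- height_probe: Loose upright probe, 100 mm tall, 0.16 kg: flat round steel foot 32 mm across, thin steel stem, then a round grey barrel 28 mm across from 44 to 88 mm above the foot (grip it there, any yaw, at about 64 mm), black dome on top. Origin: centre of the foot's underside; z up. Stands on the bench to the right of the plate, beside a brown dropper bottle of similar height that is not needed.
- low_button: Lowest of three fixed round steel rest buttons with flat tops 44 mm across (50 mm flange), on a fixed aluminium plate 130 x 220 x 12 mm on the bench. Rises 12 mm above the plate, 24 mm above the bench. Origin: centre of its top face; z up. Which button sits where on the plate varies; neighbours are 73 mm apart, the outer two 136 mm.
- mid_button: The button of middle height: same shape, rises 22 mm above the plate, 34 mm above the bench. Origin: centre of its top face; z up.
- high_button: The highest button: same shape, rises 32 mm above the plate, 44 mm above the bench. Origin: centre of its top face; z up. (Behind the work, ahead of the robot, a blue carton hangs from the shelf over the bench, and the shelf itself is low: keep the arm on the near side of them when it swings across.)
Not all that is in view belongs to the job. Leave any blue or red look-alike of the height_probe alone.

How it is judged (in metres and radians):
On the way, in this order (a step that is already met when the one before it is completed fails the run):
1. the probe's foot rests on the lowest button (distance between height_probe and low_button below 0.015 m and contact force between height_probe and low_button above 0.3 N and angle between height_probe's own z axis and vertical below 0.2 rad), for 0.2 s.
2. then the probe's foot rests on the button of middle height (distance between height_probe and mid_button below 0.015 m and contact force between height_probe and mid_button above 0.3 N and angle between height_probe's own z axis and vertical below 0.2 rad), for 0.2 s.
At the end, for the whole second after the job is handed in: The probe stands released and at rest on the highest button, within 15 mm of its centre and 10 degrees of upright, after its foot rested at least 0.2 s on the lowest and then on the middle button, each within 15 mm of the centre and 11 degrees of upright (distance between height_probe and high_button below 0.015 m and contact force between height_probe and high_button above 0.3 N and angle between height_probe's own z axis and vertical below 0.17 rad and linear speed of height_probe below 0.02 m/s); the robot touches nothing.
It fails at once if the probe is tipped more than 35 degrees (angle between height_probe's own z axis and vertical above 0.61 rad).
It also fails if it takes over 51 s, if anything falls off the work surface, if the arm or the gripper's body presses on something with over 40 N, if the wrist force passes 120 N, or if a joint passes its speed limit or range.

## Working session

There is one attempt and no reset: what is moved stays moved. The work goes in short steps, Python scripts to look and compute and a tool call to move; the robot and the scene stay as the last step left them, time stands still between calls to the robot, and variables do not carry over. Pictures are saved under pics/ and viewed, at most 10 in all, crops included, and the job is handed in when it is done.

Besides the shell and the picture viewer there is one more tool, called after "Call:" as name(argument=value, ...) on one line, values as JSON. step_arm: Moves the arm, as the interface text tells. Its arguments: {"type":"object","properties":{"targets":{"type":"string"},"claw":{"type":"number"}},"required":["targets"]}

```bash
mkdir -p pics
cat > h.py <<'E'
import numpy as np,cv2
from station import sense,cams,r
def cap(n,f):
    c=cams.capture(n); cv2.imwrite('pics/'+f,c['frame']); return c
def px(c,u,v,z):
    f=200/np.tan(np.radians(c['vertical_fov']/2))
    d=np.array(c['rotation'])@np.array([(u-c['cx'])/f,(v-c['cy'])/f,1]); e=np.array(c['eye'])
    return (e+d*(z-e[2])/d[2]).round(4)
E
python3 - <<'E'
from h import *
import pickle
C={n:cap(n,n+'0.png') for n in('scene','top')}
pickle.dump(C,open('c0.pkl','wb'))
for c in C.values(): print(c['eye'],c['rotation'],c['vertical_fov'],c['cx'],c['cy'])
s=sense();print(s['time_s'],s['tcp_pos'],s['ee_rot'],s['gripper_width'])
E
```

```text
[-0.12491091  0.47800106  0.81298697] [[-0.52957293 -0.62828732  0.5699189 ]
 [-0.84825786  0.39487887 -0.35288707]
 [-0.00333446 -0.67031763 -0.74206682]] 50.52450155553265 317.1327084278055 204.42281530424626
[0.35908919 0.12218601 0.90135563] [[-0.02707009 -0.99290466  0.11579097]
 [-0.99923328  0.02359951 -0.03123961]
 [ 0.02828534 -0.11654785 -0.99278222]] 56.173346113193226 319.68731203052613 199.44676382709983
0.1 [ 0.19217858 -0.59417645  0.22158337] [[-9.51520892e-01 -3.07583326e-01 -7.00155704e-04]
 [-3.07584101e-01  9.51519216e-01  1.78961284e-03]
 [ 1.15756538e-04  1.91821077e-03 -9.99998154e-01]] 0.9981488014956595
```

View pics/scene0.png

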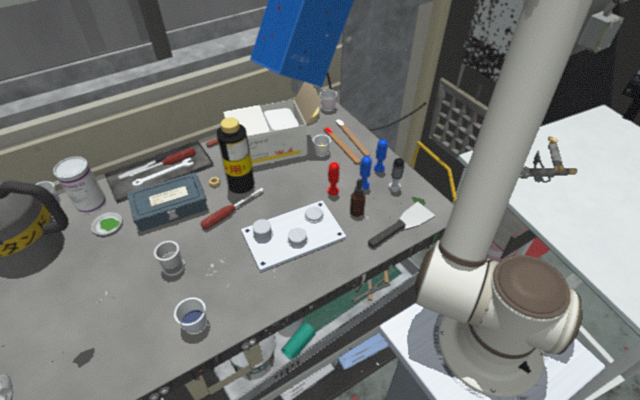

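View pics/top0.png

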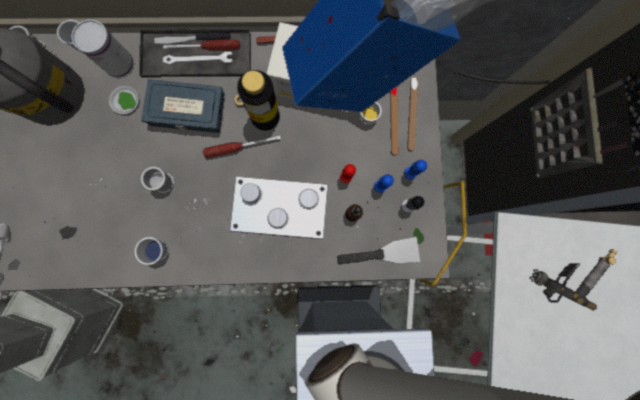

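Probe candidates in the scene picture are red at (334,178), blue at (366,172) and (381,155), brown bottle at (357,204), and grey with a black dome at (397,176). The last one, at (413,204) in top, fits the description. The buttons are at (250,192), (278,217) and (309,198) in top. Next I'll check close crops.

Run:
```python
import cv2,numpy as np
a=cv2.imread('pics/scene0.png')[140:275,235:435];b=cv2.imread('pics/top0.png')[155:245,225:435]
a=cv2.resize(a,None,fx=4,fy=4,interpolation=2)
cv2.imwrite('pics/ca.png',a)
b=cv2.resize(b,(798,342),interpolation=2);cv2.imwrite('pics/cb.png',b)
```

```text
(no output)
```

View pics/ca.png

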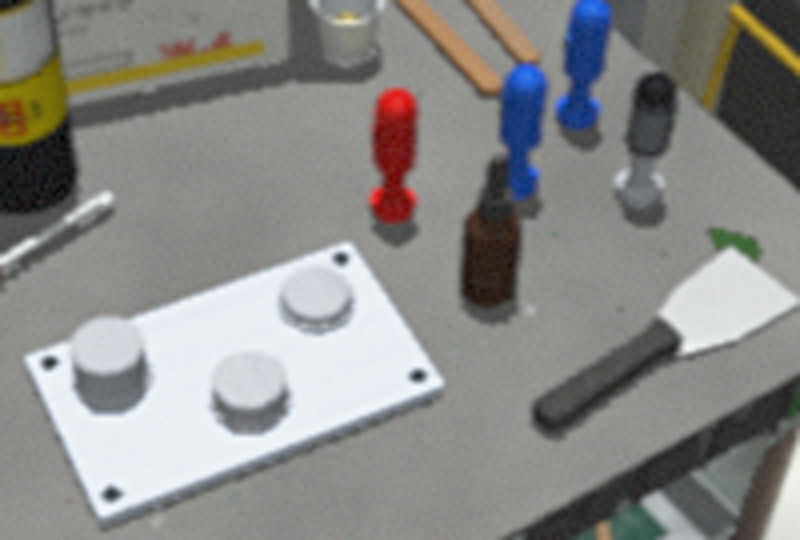

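View pics/cb.png

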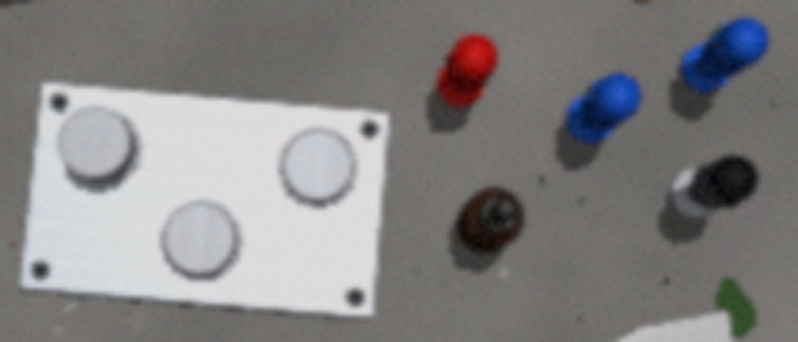

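The crops show the left button (top 250,193) as the tallest, the front-centre one (278,218) as middle and the right one (309,199) as lowest. The grey probe with the black dome is at top (419,202), with its foot at scene (395,187).

Run:
```python
from h import *
import pickle
C=pickle.load(open('c0.pkl','rb'));T=C['top'];S=C['scene']
P={}
for n,t,s,z in(('high',(250,192.6),(262.2,226.2),.044),('mid',(277.9,217.6),(297.5,235),.034),('low',(308.7,198.7),(314.2,213.7),.024),('dome',(419.2,202.4),(398.7,163.7),.088),('foot',(407.6,205.5),(395,187.5),.004),
 ('bottle',(356.5,212.5),(359,181),.09),('blue',(387,180.5),(366.5,159),.09)):
    a,b=px(T,*t,z),px(S,*s,z);P[n]=(a+b)/2;print(n,a,b)
for a,b in(('high','mid'),('mid','low'),('high','low')):print(np.linalg.norm(P[a][:2]-P[b][:2]))
```

```text
high [0.4787 0.2549 0.044 ] [0.4758 0.2574 0.044 ]
mid [0.4203 0.1926 0.034 ] [0.4164 0.197  0.034 ]
low [0.4638 0.1204 0.024 ] [0.4588 0.1252 0.024 ]
dome [ 0.4422 -0.1222  0.088 ] [ 0.4398 -0.1142  0.088 ]
foot [ 0.4439 -0.1187  0.004 ] [ 0.4375 -0.1147  0.004 ]
bottle [0.4232 0.0172 0.09  ] [0.4412 0.008  0.09  ]
blue [ 0.4922 -0.0529  0.09  ] [ 0.4956 -0.0546  0.09  ]
0.08504723687457459
0.08383735742495704
0.13430050260516527
```

Call:
step_arm(targets="-2.1 2.1 0.3 0;-2.1 2.1 0.3 0;-2.1 2.1 0.3 0;-2.1 2.1 0.3 0;-2.1 2.1 0.3 0;-2.1 2.1 0.3 0;-2.1 2.1 0.3 0;-2.1 2.1 0.3 0;-2.1 2.1 0.3 0", claw=8.7)

```text
time_s: 0.85
tcp_pos: [0.3141, -0.3552, 0.1951]
ee_rot: [[-0.952, -0.307, -0.0], [-0.307, 0.952, 0.0], [0.0, 0.001, -1.0]]
wrist_force: [0.4, 0.5, 0.7]
gripper_width: 1.0
gripper_force: 0.0
```

Call:
step_arm(targets="-2.1 2.1 0.3 0;-2.1 2.1 0.3 0;-2.1 2.1 0.3 0;-2.1 2.1 0.3 0;-2.1 2.1 0.3 0;-2.1 2.1 0.3 0;-2.1 2.1 0.3 0;-2.1 2.1 0.3 0;-2.1 2.1 0.3 0;0 0 0 0;0 0 0 0;0 0 0 0")

```text
time_s: 1.85
tcp_pos: [0.4352, -0.1187, 0.1682]
ee_rot: [[-0.951, -0.308, -0.001], [-0.308, 0.951, -0.0], [0.001, 0.0, -1.0]]
wrist_force: [0.2, 0.3, 0.5]
gripper_width: 1.0
gripper_force: 0.0
```

Run:
```python
from h import *
s=sense();print(s['time_s'],s['tcp_pos'],s['ee_rot'],s['wrist_force'],s['joints'])
a=cap('scene','s1.png');b=cap('top','t1.png')
i=np.hstack([cv2.resize(a['frame'][100:260,320:440],(396,528),interpolation=2),cv2.resize(b['frame'][120:280,340:460],(396,528),interpolation=2)])
cv2.imwrite('pics/m1.png',i)
```

```text
1.85 [ 0.43521213 -0.11868185  0.16823344] [[-9.51365029e-01 -3.08063844e-01 -1.11762532e-03]
 [-3.08064014e-01  9.51365631e-01 -2.07188504e-05]
 [ 1.06965304e-03  3.24588951e-04 -9.99999375e-01]] [0.18465253 0.30992577 0.52494871] [ 5.48979412e+00  8.04209796e+00 -2.75071356e+01 -6.07234692e-03
 -5.45146217e+01 -7.75436681e+01]
```

View pics/m1.png

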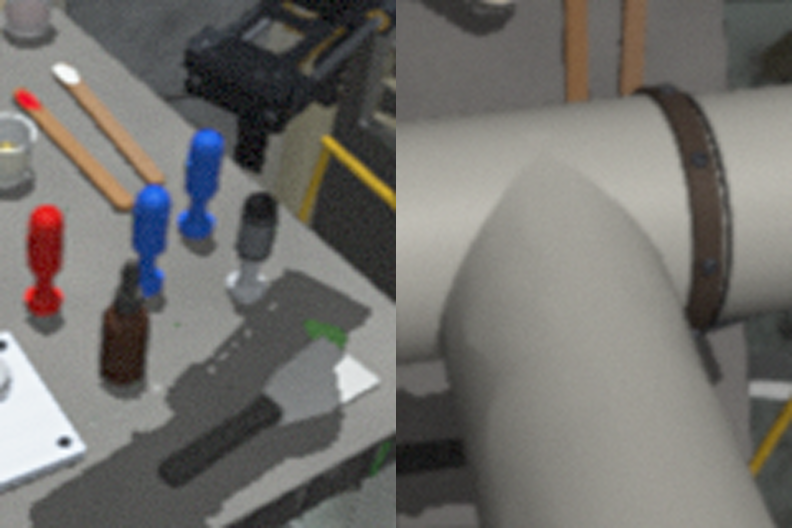

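The scene crop shows the gripper straight above the grey probe, whose dome is at (399,164) and foot at (395,187). The look-alikes are clear of the fingers. I'll go down and close.

Call:
step_arm(targets="-0.6 0 1 0;0 0 1.6 0;0 0 1.6 0;0 0 1.6 0;0 0 1.6 0;0 0 1.6 0;0 0 1.6 0;0 0 1.2 0;0 0 0.5 0;0 0 0 0;0 0 0 0")

```text
time_s: 2.87
tcp_pos: [0.4415, -0.1172, 0.0454]
ee_rot: [[-0.952, -0.307, -0.0], [-0.307, 0.952, -0.0], [0.0, -0.0, -1.0]]
wrist_force: [1.0, -0.4, -0.3]
gripper_width: 0.999
gripper_force: 0.0
```

Run:
```python
from h import *
s=sense();print(s['time_s'],s['tcp_pos'],s['wrist_force'])
a=cap('scene','s2.png')
cv2.imwrite('pics/m2.png',cv2.resize(a['frame'][110:230,330:450],(600,600),interpolation=2))
```

```text
2.8667 [ 0.44151099 -0.11720507  0.04544586] [ 1.03159992 -0.42412088 -0.32964893]
```

View pics/m2.png

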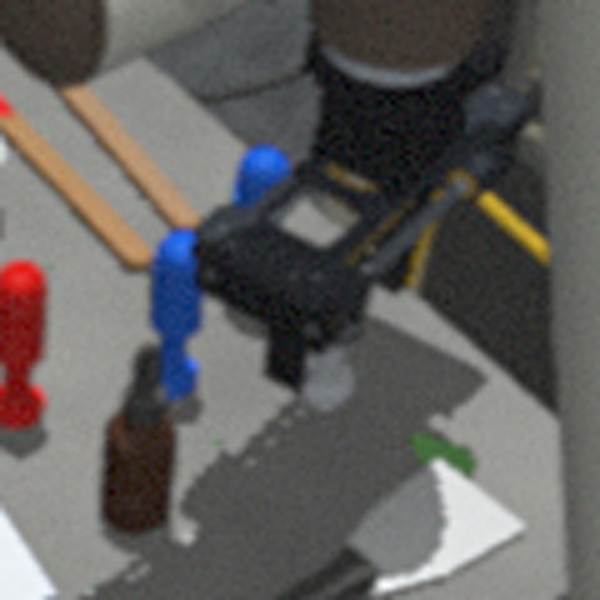

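The crop shows the fingers straddling the probe, with its foot at (395,187) and the left finger at (387,185). The blue ones are clear, so I'll close.

Call:
step_arm(targets="0 0 0 0;0 0 0 0;0 0 0 0;0 0 0 0;0 0 0 0;0 0 0 0", claw=3.4)

```text
time_s: 3.42
tcp_pos: [0.4415, -0.1168, 0.0457]
ee_rot: [[-0.951, -0.308, 0.0], [-0.308, 0.951, 0.0], [-0.0, -0.0, -1.0]]
wrist_force: [0.1, 0.0, -0.7]
gripper_width: 0.634
gripper_force: 0.0
```

Call:
step_arm(targets="0 0 0 0;0 0 0 0;0 0 0 0;0 0 0 0;0 0 0 0;0 0 0 0", claw=1)

```text
time_s: 3.92
tcp_pos: [0.4415, -0.1168, 0.0456]
ee_rot: [[-0.951, -0.308, 0.0], [-0.308, 0.951, 0.0], [-0.0, -0.0, -1.0]]
wrist_force: [-0.2, 0.3, 0.2]
gripper_width: 0.313
gripper_force: 30.0
```

Call:
step_arm(targets="0 0 -1 0;0 0 -1.5 0;0 0 -1.5 0;0 0 -1.5 0;0 0 -1.5 0;0 0 -1.5 0;0 0 -1.5 0;0 0 -1 0;0 0 0 0;0 0 0 0")

```text
time_s: 4.75
tcp_pos: [0.4411, -0.1167, 0.1554]
ee_rot: [[-0.952, -0.307, 0.0], [-0.307, 0.952, 0.001], [-0.0, 0.0, -1.0]]
wrist_force: [-0.2, 0.1, -1.2]
gripper_width: 0.311
gripper_force: 30.0
```

Call:
step_arm(targets="0 0 -1.5 0;0 0 -1.5 0;-0.9 2.2 0 0;-0.9 2.2 0 0;-0.9 2.2 0 0;-0.9 2.2 0 0;-0.9 2.2 0 0;-0.9 2.2 0 0;-0.9 2.2 0 0;-0.9 2.2 0 0;-0.9 2.2 0 0;-1.2 2.4 0 0")

```text
time_s: 5.75
tcp_pos: [0.4602, 0.1235, 0.1839]
ee_rot: [[-0.952, -0.307, -0.003], [-0.307, 0.952, -0.001], [0.004, -0.0, -1.0]]
wrist_force: [-0.4, -0.2, -2.0]
gripper_width: 0.318
gripper_force: 30.0
```

Call:
step_arm(targets="0 0 1 0;0 0 2 0;0 0 2 0;0 0 2 0;0 0 1.5 0;0 0 0 0;0 0 0 0;0 0 0 0")

```text
time_s: 6.42
tcp_pos: [0.4619, 0.1232, 0.1008]
ee_rot: [[-0.951, -0.308, 0.0], [-0.308, 0.951, -0.0], [-0.0, -0.0, -1.0]]
wrist_force: [0.6, -0.2, -0.9]
gripper_width: 0.317
gripper_force: 30.0
```

Run:
```python
from h import *
s=sense();print(s['time_s'],s['tcp_pos'],s['wrist_force'])
a=cap('scene','s3.png');b=cap('top','t3.png')
i=np.hstack([cv2.resize(a['frame'][150:260,235:345],(528,528),interpolation=2),cv2.resize(b['frame'][150:260,265:315],(240,528),interpolation=2)])
cv2.imwrite('pics/m3.png',i)
p=s['tcp_pos']-np.array([0,0,.0456])
for c in(a,b):
  f=200/np.tan(np.radians(c['vertical_fov']/2));q=np.array(c['rotation']).T@(p-c['eye']);print(q[:2]/q[2]*f+[c['cx'],c['cy']])
```

```text
6.4167 [0.46193193 0.12315169 0.10080539] [ 0.62100908 -0.15321281 -0.948251  ]
[314.12797115 204.06033051]
[307.50922255 197.91881207]
```

View pics/m3.png

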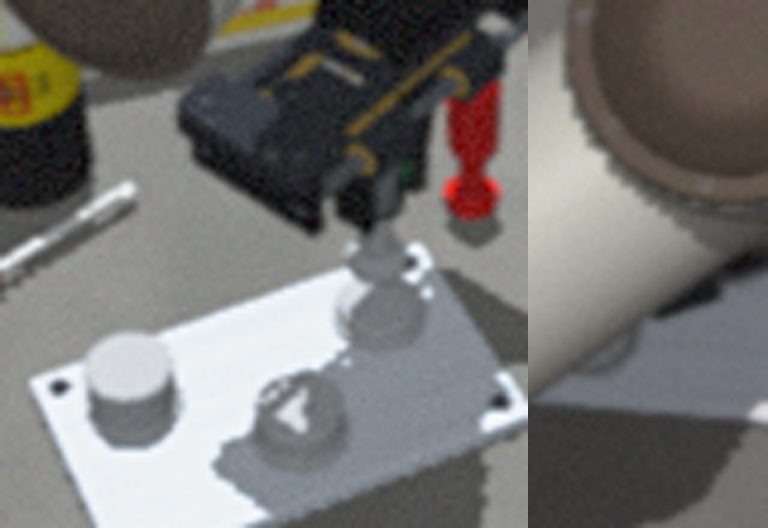

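The scene crop shows the foot's underside centre at about (313.8,204.4), just above the low button whose top centre is (314.2,213.7). I'll compute the relative offset in this one view.

Run:
```python
from h import *
import pickle
S=pickle.load(open('c0.pkl','rb'))['scene']
f=px(S,313.8,204.4,.0552);g=px(S,314.2,213.7,.024);print(f,g,g-f)
R=np.array([[-.9515,-.3077],[-.3077,.9515]])
print(R.T@(g-f)[:2]*100)
for n,a in(('mid',px(S,297.5,235,.034)),('high',px(S,262.2,226.2,.044))):print(n,(a-g)[:2],R.T@(a-g)[:2]*100)
```

```text
[0.4614 0.1244 0.0552] [0.4588 0.1252 0.024 ] [-0.0026  0.0008 -0.0312]
[0.222774 0.156122]
mid [-0.0424  0.0718] [1.825074 8.136418]
high [0.017  0.1322] [-5.685344 12.05574 ]
```

Call:
step_arm(targets="0.2 0.15 0.5 0;0 0 1 0;0 0 0.8 0;0 0 0.4 0;0 0 0.2 0;0 0 0.1 0;0 0 0.1 0;0 0 0 0;0 0 0 0")

```text
time_s: 7.27
tcp_pos: [0.4594, 0.124, 0.0698]
ee_rot: [[-0.951, -0.308, 0.001], [-0.308, 0.951, 0.0], [-0.001, 0.0, -1.0]]
wrist_force: [0.4, -0.4, -1.5]
gripper_width: 0.312
gripper_force: 30.0
```

Call:
step_arm(targets="0 0 0.1 0;0 0 0 0;0 0 0 0;0 0 0 0")

```text
time_s: 7.6
tcp_pos: [0.4596, 0.124, 0.0696]
ee_rot: [[-0.951, -0.308, 0.001], [-0.308, 0.951, 0.0], [-0.001, 0.0, -1.0]]
wrist_force: [-2.0, 0.6, 6.5]
gripper_width: 0.314
gripper_force: 30.0
```

Call:
step_arm(targets="0 0 0 0;0 0 0 0;0 0 -0.5 0;0 0 -1 0;0 0 -1.5 0;0 0 -1 0;0.6 2.7 0 0;0.6 2.7 0 0;0.6 2.7 0 0;0 0 0 0;0 0 0 0;0 0 0 0")

```text
time_s: 8.6
tcp_pos: [0.4171, 0.1953, 0.1086]
ee_rot: [[-0.951, -0.308, -0.0], [-0.308, 0.951, -0.0], [0.0, -0.0, -1.0]]
wrist_force: [0.5, 0.4, -2.1]
gripper_width: 0.316
gripper_force: 30.0
```

Run:
```python
from h import *
s=sense();print(s['time_s'],s['tcp_pos'],s['wrist_force'])
a=cap('scene','s4.png')
cv2.imwrite('pics/m4.png',cv2.resize(a['frame'][150:260,235:345],(528,528),interpolation=2))
```

```text
8.6 [0.41705449 0.19531432 0.10857647] [ 0.53040626  0.42885717 -2.09558494]
```

View pics/m4.png

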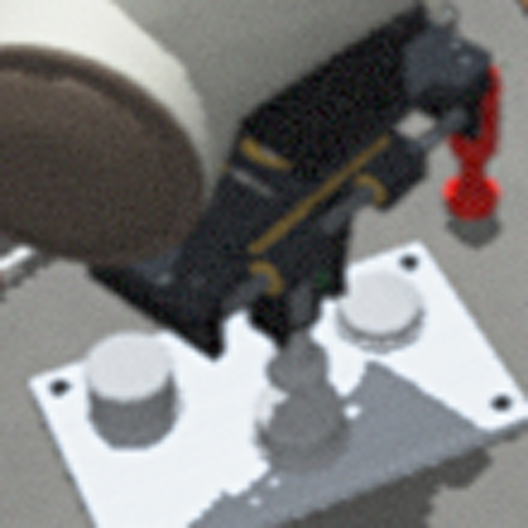

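The probe is upright and centred over the middle button: foot column about 297, button centre 297.5. I'll lower it.

Call:
step_arm(targets="0 0.15 0.8 0;0 0 1 0;0 0 0.6 0;0 0 0.3 0;0 0 0.1 0;0 0 0.1 0;0 0 0.1 0;0 0 0 0;0 0 0 0;0 0 0 0;0 0 0 0")

```text
time_s: 9.57
tcp_pos: [0.4166, 0.1961, 0.0796]
ee_rot: [[-0.951, -0.308, -0.0], [-0.308, 0.951, -0.001], [0.001, -0.001, -1.0]]
wrist_force: [-2.2, -2.2, 5.6]
gripper_width: 0.315
gripper_force: 30.0
```

Call:
step_arm(targets="0 0 0 0;0 0 0 0;0 0 -0.6 0;0 0 -1.5 0;0 0 -1.5 0;0 0 -0.6 0;-2.5 1.3 0 0;-2.5 1.3 0 0;-2.5 1.3 0 0;0 0 0 0;0 0 0 0;0 0 0 0")

```text
time_s: 10.57
tcp_pos: [0.4753, 0.2564, 0.1199]
ee_rot: [[-0.952, -0.307, -0.002], [-0.307, 0.952, -0.001], [0.002, -0.0, -1.0]]
wrist_force: [-1.2, -0.3, -1.7]
gripper_width: 0.311
gripper_force: 30.0
```

Run:
```python
from h import *
s=sense();print(s['time_s'],s['tcp_pos'],s['wrist_force'])
a=cap('scene','s5.png')
cv2.imwrite('pics/m5.png',cv2.resize(a['frame'][150:260,215:325],(528,528),interpolation=2))
```

```text
10.5667 [0.47528959 0.25643323 0.11988932] [-1.2373168  -0.27261331 -1.73304605]
```

View pics/m5.png

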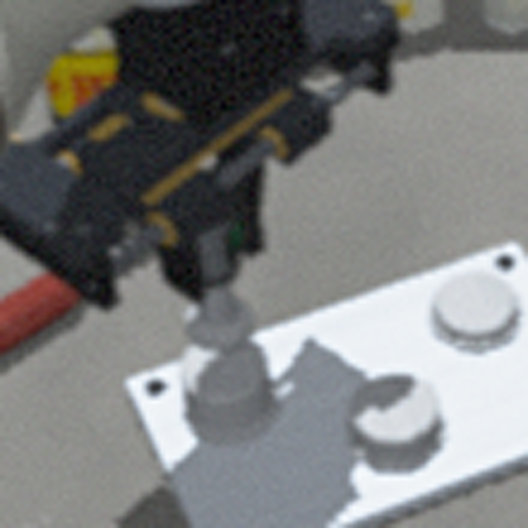

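The foot is at column 260.6, where about 260.8 is expected for a spot right above the high button's centre (262.2 at its lower height). I'll lower and release.

Call:
step_arm(targets="0 0 0.8 0;0 0 1 0;0 0 0.6 0;0 0 0.3 0;0 0 0.1 0;0 0 0.1 0;0 0 0.1 0;0 0 0 0;0 0 0 0;0 0 0 0;0 0 0 0")

```text
time_s: 11.53
tcp_pos: [0.4762, 0.2571, 0.0908]
ee_rot: [[-0.951, -0.308, 0.0], [-0.308, 0.951, 0.0], [-0.0, 0.0, -1.0]]
wrist_force: [-0.7, -0.8, -1.6]
gripper_width: 0.314
gripper_force: 30.0
```

Call:
step_arm(targets="0 0 0.1 0;0 0 0.05 0;0 0 0 0;0 0 0 0;0 0 0 0")

```text
time_s: 11.95
tcp_pos: [0.4762, 0.2571, 0.0896]
ee_rot: [[-0.951, -0.308, 0.001], [-0.308, 0.951, 0.0], [-0.001, 0.0, -1.0]]
wrist_force: [-1.8, 0.4, 5.0]
gripper_width: 0.312
gripper_force: 30.0
```

Call:
step_arm(targets="0 0 0 0;0 0 0 0;0 0 0 0;0 0 0 0;0 0 0 0;0 0 0 0;0 0 0 0;0 0 0 0", claw=5.5)

```text
time_s: 12.62
tcp_pos: [0.476, 0.257, 0.089]
ee_rot: [[-0.951, -0.308, -0.0], [-0.308, 0.951, -0.0], [0.0, -0.0, -1.0]]
wrist_force: [-0.2, -0.3, 0.6]
gripper_width: 0.627
gripper_force: 0.0
```

Call:
step_arm(targets="0 0 -0.4 0;0 0 -0.8 0;0 0 -1.2 0;0 0 -1.2 0;0 0 -1.2 0;0 0 -1.2 0;0 0 -1.2 0;0 0 -0.8 0;0 0 0 0;0 0 0 0;0 0 0 0;0 0 0 0")

```text
time_s: 13.62
tcp_pos: [0.4756, 0.2567, 0.1682]
ee_rot: [[-0.952, -0.308, -0.001], [-0.308, 0.952, -0.001], [0.002, -0.001, -1.0]]
wrist_force: [0.0, -0.1, 0.4]
gripper_width: 0.636
gripper_force: 0.0
```

Run:
```python
from h import *
s=sense();print(s['time_s'],s['tcp_pos'],s['wrist_force'],s['gripper_width'])
a=cap('scene','s6.png')
cv2.imwrite('pics/m6.png',cv2.resize(a['frame'][150:260,215:325],(528,528),interpolation=2))
```

```text
13.6167 [0.47561499 0.25665587 0.16824687] [ 0.00441555 -0.07786287  0.41706668] 0.6355294622859894
```

View pics/m6.png

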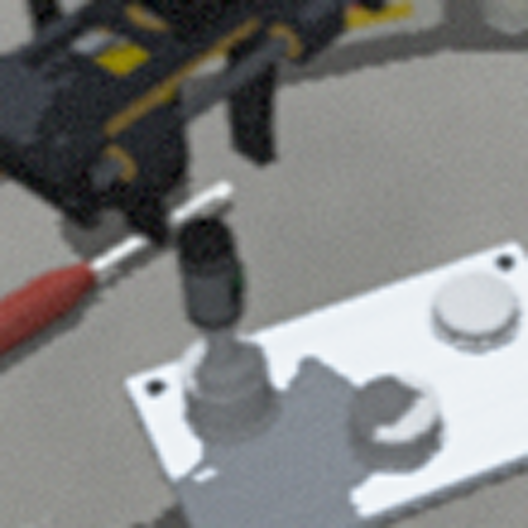

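The crop shows the probe upright and released on the high button. Its foot is centred at about crop (226,367), which is full-picture (262,226), the button's centre. The gripper is clear, so I'll hand it in.

```bash
python3 -c "
from station import r
print(r.finish_job())"
```

```text
the job is handed in; nothing more can be done
None
```

The probe touched the low button, then the middle one, and was left upright and released on the highest. I handed the job in at about 13.7 s; the hand-in returned no verdict.

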